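# Shim the rocking automaton plinth

## Task

The wooden plinth of the little automaton rocks because one of its feet is too short. First press down on the top of the plinth over the short foot and feel it tip, then push the loose wooden wedge along the table, thin end first, under the short foot until it is snug, and press firmly on the same spot again to make sure that the plinth no longer rocks (if it still does, push the wedge further and press again). Only press and push with the fingers: do not pick up the wedge or the plinth, leave the plinth level where it stands and the other things alone, and finish clear of everything with the wedge left in place.

Things in the scene. Friction and masses are not known exactly. Their poses are not given: they have to be found in the camera images.
- plinth: The automaton's base: wooden box 240 x 240 mm in plan, underside 36 mm and top 118 mm above the table, 2.5 to 3.5 kg, level on three of four round black rubber feet (30 mm across, 100 mm from the origin along x and y). Origin: on the table under the middle of the box; x, y along its sides, z up. Top is clear but for post_top's post and motor.
- post_top (a point): Top of the post on the plinth, 228 mm above the table, at (-95, -60) mm in the plinth's frame; a motor, shaft and white discs reach from it to x = +10 mm.
- short_foot_place (a point): Point on the table under the middle of the short foot, at (100, 100, 0) mm in the plinth's frame. This foot, 30 mm across, ends 7 to 12 mm above the table (differs each time, not told).
- press_spot (a point): Point on the plinth's top at the corner over the short foot, at (90, 90, 118) mm in its frame; where to press down. Unshimmed, about 1 to 5 N tips the corner down 5 to 10 mm until the short foot meets the table; let go, it falls back level. With the wedge snug the corner does not give, even at 10 N.
- wedge: Loose light wood wedge, 140 mm long, 70 mm wide, flat underneath, 4 mm thick at the thin end rising evenly to 24 mm. Origin: centre of its underside; x points to the thin end, z up. Lies off the plinth's +y side, thin end towards the short foot, within 0.15 rad of the plinth's -y. Slides at about 1 N; once snug the push rises past 6 N; above about 9 N the plinth may lift or shift.
- wedge_tip (a point): Middle of the wedge's thin end, on its underside.
- wedge_butt (a point): Middle of the wedge's upright thick end face (70 mm wide, 24 mm high), 12 mm above the table; the place to push.
- bowl: Bystander: clear plastic bowl, 100 mm across, 50 mm high. Origin: centre of its underside. Leave alone.
- mug: Bystander: white mug, 76 mm across, 90 mm high, its handle on its +y side. Origin: centre of its underside. Leave alone.
- driver: Bystander: screwdriver with a yellow handle lying on the table along its x axis. Leave alone.
- spool: Bystander: black wire spool standing on end, 56 mm across, 40 mm high. Origin: centre of its underside. Leave alone.
Mind the look-alikes: they are no part of the job. Of the things like the wedge, leave any that is red; of the rest the larger one is meant.

How it is judged:
By the outcome, as a careful person would: the job done as asked, in the order asked, and still so for the second after the job is handed in, with the robot touching nothing.
It also fails if it takes over 58 s, if anything falls off the work surface, if the arm or the gripper's body presses on something with over 40 N, if the wrist force passes 120 N, or if a joint passes its speed limit or range.

## Robot

A 6-joint arm with a two-finger parallel gripper is mounted at the origin on the work surface. World frame = base frame: x ahead of the robot, y to its left, z up, the work surface at z = 0. Lengths are in m, angles in degrees, forces in N, time in s.
With the tool pointing down it reaches from about 0.25 to 0.725 m from the base axis. Payload 9.7 kg.
Tool frame: the origin (TCP) lies on the centre line of the jaws, within the pads' length; the fingertips stand 19 mm ahead of it and the grasp point (between the pads) is the TCP; z points along the fingers, y is the line along which they close (so a half turn about z gives the same grasp; the last joint's range is limited). The gripper opens to 85 mm and grips with 20 to 120 N. Pads are 22 mm wide; open, the fingers measure 114 mm over their backs; the gripper's body (76 mm by 85 mm) begins 54 mm behind the grasp point. The pads swing forward as they close: fully open they stand 13 mm farther back than shut.
Start: joints at [-76.604, 4.979, 10.078, 95.1, 0, 90], TCP at [0.127, -0.535, 0.25] pointing down, gripper open.
Joint ranges: [-179.16, 179.16], [-48.56, 103.87], [-65.8, 70.77], [-126.05, 130.52], [-82.76, 87.17], [-180, 180]. Speed limits (degrees/s): [127.2, 127.2, 147.25, 180, 180, 180].

## Interface

Orientations are given as a 3x3 rotation matrix whose columns are the frame's x, y, z axes.
In Python, from workcell import ctrl gives the robot as it stands.
- The arm moves only by the tool step_arm, never from a script. Its argument "plan" is a list of rows, each an object of numbers: "dx", "dy", "dz": the shift along the tool's x, y, z in m; "spin": the turn about the tool's z in rad; "jaw": the finger opening in m, from 0 to 0.0854. In form: [{"dx": .., "dy": .., "dz": .., "spin": .., "jaw": ..}, ...]. A call has 1 to 20 rows; each row is the pose to reach, as a shift and turn from the pose commanded when the call began, along the tool's axes at that moment; what a row does not reach only later rows make up. A row lasts 1/8 s, in which the tool goes at most 62.5 mm and 10.7 degrees, less where a joint would pass 70% of its speed; a pose out of reach is approached as far as the arm can. A call with a gripper value outside its range is refused whole. The fingers move at their own pace and stop on an object; "force" is the grip in N (left out, the last holds). Time passes only in rows, so rows that repeat a pose let the fingers close. It gives the time, the measured TCP pose, the force, the opening and the grip force at its end, in the units of the state.
- ctrl.read_state(): the state, without advancing time (a new reading comes with each control period).
- ctrl.get_image(name): name is "side" or "top"; returns the picture (400x640x3 uint8, red, green, blue); there is no depth.
- ctrl.calibration(name): a dict with "camera_matrix" (3x3 intrinsics, pixels), "k1" (the pictures are not rectified: a ray, as slopes to the right and down, at radius r is drawn at 1 + k1 r^2 times it, then the intrinsics apply), "rvec" (rotation vector, rad) and "tvec" (3), from world to camera coordinates, as OpenCV has them. Camera axes: x right, y down, z forward; pixel columns grow to the right and rows downward; lengths in m; the calibration is good to about 2 mm. A picture is of the moment at which its call begins. calibration takes no time and is no camera call.
- ctrl.job_done(): hands the job in; it is judged then, once.
The state is a dict: "t": time; "joint_pos": joint angles; "dq": joint speeds; "joint_efforts": joint torques, N m; "tool_pos": TCP position; "orientation": TCP orientation; "force": force on the tool from outside, world axes, zero at the start; "torque": the same for the moment, N m; "finger_gap": finger opening in m; "gripper_force": force on a finger pad.
Only numpy, scipy, OpenCV 4.12 (cv2) and the standard library are available. Lean on these libraries where they do the work, as an engineer would, in place of code of your own. Each camera call takes 0.05 s, during which the arm holds its last target. There are 200 camera calls.

## Working session

There is one attempt and no reset: what is moved stays moved. The work goes in short steps, Python scripts to look and compute and a tool call to move; the robot and the scene stay as the last step left them, time stands still between calls to the robot, and variables do not carry over. Pictures are saved under pics/ and viewed, at most 10 in all, crops included, and the job is handed in when it is done.

Besides the shell and the picture viewer there is one more tool, called after ">>>" as a command line: name --argument value ..., lists and objects as JSON in quotes. step_arm: Moves the arm, as the interface text tells. Its arguments: {"type":"object","properties":{"plan":{"type":"array","items":{"type":"object","properties":{"dx":{"type":"number"},"dy":{"type":"number"},"dz":{"type":"number"},"spin":{"type":"number"},"jaw":{"type":"number"}}}},"force":{"type":"number"}},"required":["plan"]}

```bash
mkdir -p pics; cat > h.py <<'E'
from workcell import ctrl
import numpy as np, cv2
def ray(n,uv):
    c=ctrl.calibration(n);K=np.array(c["camera_matrix"]);R,_=cv2.Rodrigues(np.array(c["rvec"],float));t=np.array(c["tvec"],float).ravel()
    p=cv2.undistortPoints(np.array([[uv]],float),K,np.array([c["k1"],0,0,0],float))[0,0]
    return -R.T@t, R.T@np.array([p[0],p[1],1])
def at(n,uv,z):
    o,d=ray(n,uv); return (o+d*(z-o[2])/d[2]).round(4)
def px(n,X):
    c=ctrl.calibration(n)
    return cv2.projectPoints(np.array(X,float).reshape(-1,1,3),np.array(c["rvec"],float),np.array(c["tvec"],float),np.array(c["camera_matrix"]),np.array([c["k1"],0,0,0],float))[0][:,0].round(1)
def snap(n,f,crop=None,s=1):
    im=ctrl.get_image(n)[:,:,::-1]
    if crop: x0,y0,x1,y1=crop; im=im[y0:y1,x0:x1]
    cv2.imwrite(f,cv2.resize(im,None,fx=s,fy=s,interpolation=cv2.INTER_CUBIC))
E
python3 - <<'E'
from h import *
for n in("top","side"):
    snap(n,f"pics/{n}0.png",s=1.25); print(n,ray(n,(320,200)))
s=ctrl.read_state();print(s["t"],s["orientation"],s["force"])
E
```

```text
top (array([0.41390019, 0.04615467, 1.68885959]), array([ 0.07391075,  0.01469538, -0.99715788]))
side (array([0.07076117, 0.95007522, 0.88650371]), array([ 0.3392708 , -0.72917501, -0.59439346]))
0.1 [[ 9.72777586e-01  2.31740510e-01 -3.22508634e-04]
 [ 2.31740731e-01 -9.72776884e-01  1.16964449e-03]
 [-4.26749339e-05 -1.21254233e-03 -9.99999264e-01]] [ 0.62677896 -0.74512816 -0.77465006]
```

View pics/top0.png

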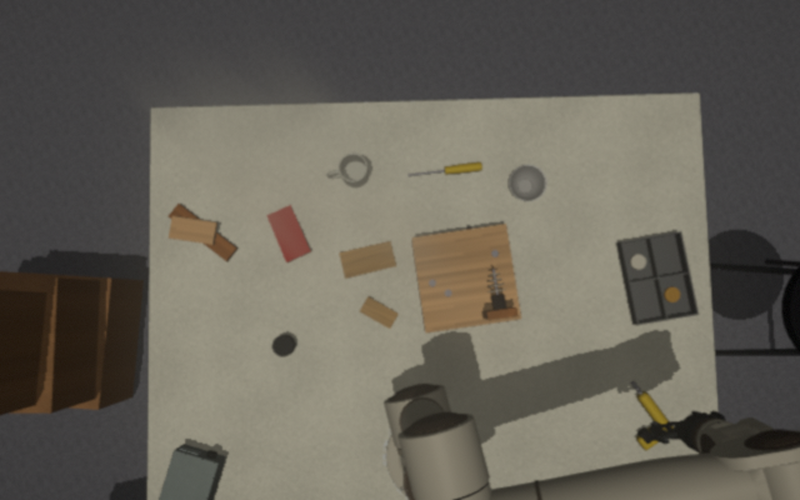

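View pics/side0.png

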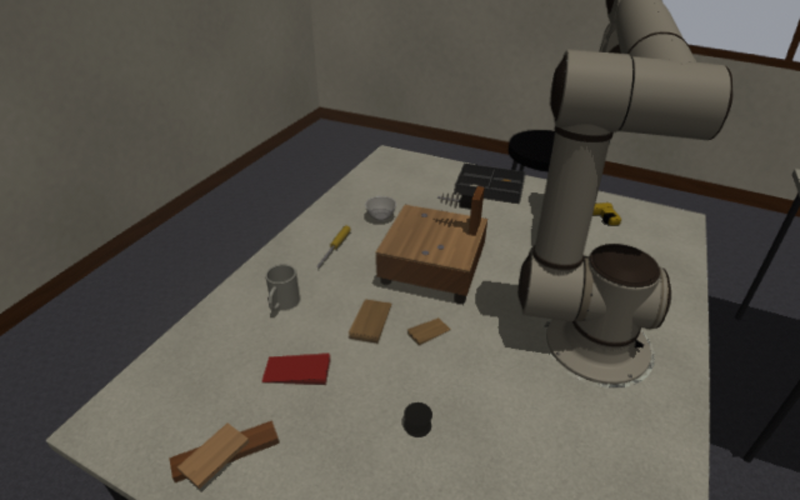

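The pictures (at 1.25×) show three wedge-like things in the top view: wood at (368,259), smaller wood at (379,312), red at (289,233). The larger wooden one at (368,259) fits: it is not red and points at the plinth's far-left corner. The post at (500,310) marks the plinth's -x,-y side, so the short foot is at the upper left, near (415,238). I'll confirm this in enlarged crops.

```bash
python3 - <<'E'
from h import *
snap("top","pics/top1.png",(260,165,425,275),4.8)
snap("side","pics/side1.png",(260,140,410,290),4)
E
```

```text
(no output)
```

View pics/top1.png

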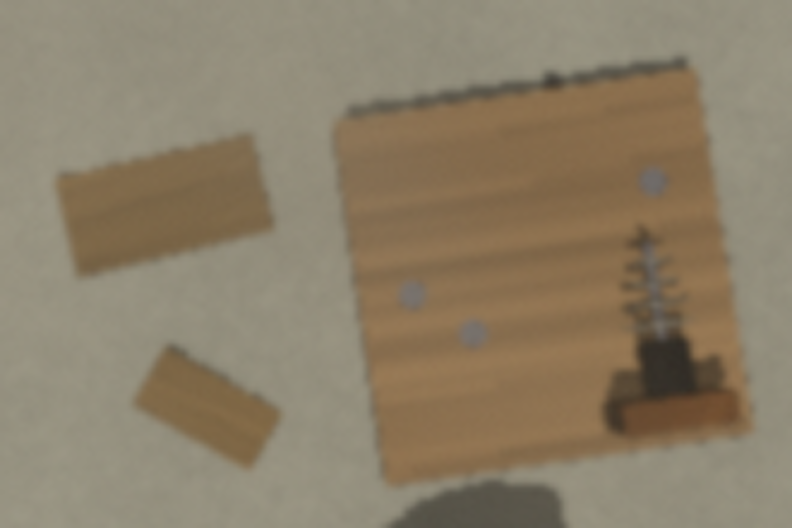

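View pics/side1.png

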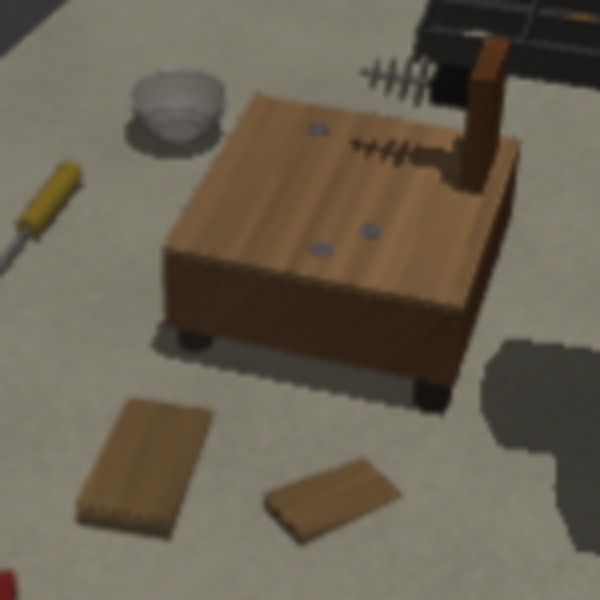

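The crops confirm it: the wedge's thick end is at the left (top crop, corners (57,175), (252,135), (273,227), (80,276)), and the short foot shows at (193,340) in the side crop. The plinth top corners are at (335,118), (693,65), (752,432) and (387,484).

```bash
cat > m.py <<'E'
from h import *
T=lambda p:((p[0]+.5)/4.8-.5+260,(p[1]+.5)/4.8-.5+165)
S=lambda p:((p[0]+.5)/4-.5+260,(p[1]+.5)/4-.5+140)
def pl():
    return np.array([at("top",T(p),.118) for p in[(335,118),(693,65),(752,432),(387,484)]])
if __name__=="__main__":
    P=pl();print(P,np.linalg.norm(P-np.roll(P,-1,0),axis=1))
    c=P.mean(0);e=(P[0]+P[1]-P[2]-P[3]);a=np.arctan2(e[1],e[0]);f=(P[0]+P[3]-P[1]-P[2]);a2=np.arctan2(-f[0],f[1])
    print("c",c,"yaw",a,a2)
    W=np.array([at("top",T(p),z) for p,z in[((57,175),.024),((252,135),.004),((273,227),.004),((80,276),.024)]])
    print(W,np.linalg.norm(W-np.roll(W,-1,0),axis=1))
    a=(a+a2)/2
    R=np.array([[np.cos(a),-np.sin(a)],[np.sin(a),np.cos(a)]])
    foot=c[:2]+R@[.1,.1];press=c[:2]+R@[.09,.09]
    butt=(W[0]+W[3])[:2]/2;tip=(W[1]+W[2])[:2]/2;d=tip-butt;d/=np.linalg.norm(d)
    print("foot",foot,"press",press,"butt",butt,"tip",tip,"dir",d,"vs -y",-R[:,1])
    q=foot-butt;print("lateral miss",d[0]*q[1]-d[1]*q[0],"along from butt",q@d)
    print("side plinth corners",[at("side",S(p),.118) for p in[(165,248),(463,305),(518,143),(257,94)]])
    print("side butt",[at("side",S(p),.024) for p in[(80,508),(170,525)]],"tip",[at("side",S(p),.004) for p in[(130,400),(212,410)]])
    s=ctrl.read_state();O=np.array(s["orientation"]);print(s["tool_pos"],np.degrees(np.arctan2(O[1,0],O[0,0])))
E
python3 m.py
```

```text
[[ 0.5635  0.0392  0.118 ]
 [ 0.5926 -0.1945  0.118 ]
 [ 0.3544 -0.224   0.118 ]
 [ 0.3262  0.0113  0.118 ]] [0.23550478 0.24001977 0.23698382 0.23893451]
c [ 0.459175 -0.092     0.118   ] yaw 0.12013375272152804 0.12157233824750353
[[0.5375 0.2316 0.024 ]
 [0.5639 0.0969 0.004 ]
 [0.4992 0.0836 0.004 ]
 [0.4675 0.2168 0.024 ]] [0.13871211 0.06605286 0.13837315 0.07154747]
foot [0.54638971 0.01932652] press [0.53766824 0.00819387] butt [0.5025 0.2242] tip [0.53155 0.09025] dir [ 0.21194498 -0.9772816 ] vs -y [ 0.12055907 -0.99270615]
lateral miss -0.0005293015563618345 along from butt 0.20952128273452508
side plinth corners [array([0.5598, 0.0406, 0.118 ]), array([0.3262, 0.0089, 0.118 ]), array([ 0.3557, -0.2221,  0.118 ]), array([ 0.5908, -0.1993,  0.118 ])]
side butt [array([0.5311, 0.2361, 0.024 ]), array([0.4646, 0.2231, 0.024 ])] tip [array([0.5647, 0.0982, 0.004 ]), array([0.5004, 0.0808, 0.004 ])]
[ 0.12739291 -0.53492024  0.24985773] 13.394657654132557
```

>>> step_arm --plan '[{"dz":-0.06,"jaw":0},{"dz":-0.11,"jaw":0},{"dx":0.03,"dy":-0.025,"dz":-0.13,"spin":-0.1,"jaw":0},{"dx":0.525,"dy":-0.433,"dz":-0.13,"spin":-1.55,"jaw":0},{"dx":0.525,"dy":-0.433,"dz":-0.13,"spin":-1.55,"jaw":0},{"dx":0.525,"dy":-0.433,"dz":-0.13,"spin":-1.55,"jaw":0},{"dx":0.525,"dy":-0.433,"dz":-0.13,"spin":-1.55,"jaw":0},{"dx":0.525,"dy":-0.433,"dz":-0.13,"spin":-1.55,"jaw":0},{"dx":0.525,"dy":-0.433,"dz":-0.13,"spin":-1.55,"jaw":0},{"dx":0.525,"dy":-0.433,"dz":-0.13,"spin":-1.55,"jaw":0},{"dx":0.525,"dy":-0.433,"dz":-0.13,"spin":-1.55,"jaw":0},{"dx":0.525,"dy":-0.433,"dz":-0.13,"spin":-1.55,"jaw":0},{"dx":0.525,"dy":-0.433,"dz":-0.13,"spin":-1.55,"jaw":0},{"dx":0.525,"dy":-0.433,"dz":-0.13,"spin":-1.55,"jaw":0},{"dx":0.525,"dy":-0.433,"dz":-0.13,"spin":-1.55,"jaw":0},{"dx":0.525,"dy":-0.433,"dz":-0.13,"spin":-1.55,"jaw":0},{"dx":0.525,"dy":-0.433,"dz":-0.13,"spin":-1.55,"jaw":0},{"dx":0.525,"dy":-0.433,"dz":-0.13,"spin":-1.55,"jaw":0}]'

```text
invalid input
```

>>> step_arm --plan '[{"dx":0.0,"dy":0.0,"dz":-0.06,"spin":0.0,"jaw":0.0},{"dx":0.0,"dy":0.0,"dz":-0.11,"spin":0.0,"jaw":0.0},{"dx":0.03,"dy":-0.025,"dz":-0.13,"spin":-0.1,"jaw":0.0}]' --force 20

```text
t: 0.57
tool_pos: [0.1504, -0.5048, 0.3821]
orientation: [[0.945, 0.327, 0.0], [0.327, -0.945, -0.002], [-0.0, 0.002, -1.0]]
force: [0.8, -0.6, 0.5]
finger_gap: 0.0321
gripper_force: 0.0
```

>>> step_arm --plan '[{"dx":0.534,"dy":-0.358,"dz":0.0,"spin":-1.45,"jaw":0.0},{"dx":0.534,"dy":-0.358,"dz":0.0,"spin":-1.45,"jaw":0.0},{"dx":0.534,"dy":-0.358,"dz":0.0,"spin":-1.45,"jaw":0.0},{"dx":0.534,"dy":-0.358,"dz":0.0,"spin":-1.45,"jaw":0.0},{"dx":0.534,"dy":-0.358,"dz":0.0,"spin":-1.45,"jaw":0.0},{"dx":0.534,"dy":-0.358,"dz":0.0,"spin":-1.45,"jaw":0.0},{"dx":0.534,"dy":-0.358,"dz":0.0,"spin":-1.45,"jaw":0.0},{"dx":0.534,"dy":-0.358,"dz":0.0,"spin":-1.45,"jaw":0.0},{"dx":0.534,"dy":-0.358,"dz":0.0,"spin":-1.45,"jaw":0.0},{"dx":0.534,"dy":-0.358,"dz":0.0,"spin":-1.45,"jaw":0.0},{"dx":0.534,"dy":-0.358,"dz":0.0,"spin":-1.45,"jaw":0.0},{"dx":0.534,"dy":-0.358,"dz":0.0,"spin":-1.45,"jaw":0.0},{"dx":0.534,"dy":-0.358,"dz":0.0,"spin":-1.45,"jaw":0.0},{"dx":0.534,"dy":-0.358,"dz":0.0,"spin":-1.45,"jaw":0.0}]' --force 20

```text
t: 2.33
tool_pos: [0.5374, 0.0082, 0.381]
orientation: [[-0.21, 0.978, 0.001], [0.978, 0.21, -0.0], [-0.0, 0.001, -1.0]]
force: [-0.2, -0.2, -1.0]
finger_gap: -0.0001
gripper_force: 0.0
```

>>> step_arm --plan '[{"dx":0.0,"dy":0.0,"dz":0.06,"spin":0.0,"jaw":0.0},{"dx":0.0,"dy":0.0,"dz":0.12,"spin":0.0,"jaw":0.0},{"dx":0.0,"dy":0.0,"dz":0.18,"spin":0.0,"jaw":0.0},{"dx":0.0,"dy":0.0,"dz":0.22,"spin":0.0,"jaw":0.0},{"dx":0.0,"dy":0.0,"dz":0.236,"spin":0.0,"jaw":0.0},{"dx":0.0,"dy":0.0,"dz":0.236,"spin":0.0,"jaw":0.0},{"dx":0.0,"dy":0.0,"dz":0.236,"spin":0.0,"jaw":0.0}]'

```text
t: 3.2
tool_pos: [0.5389, 0.0092, 0.1465]
orientation: [[-0.211, 0.977, 0.003], [0.977, 0.211, 0.0], [-0.001, 0.003, -1.0]]
force: [0.7, -0.0, 0.5]
finger_gap: -0.0002
gripper_force: 0.0
```

```bash
python3 - <<'E'
from h import *
snap("side","pics/side2.png",(260,120,410,270),4);print(ctrl.read_state()["force"])
E
```

```text
[-0.17001178  0.02686451  0.74841843]
```

View pics/side2.png

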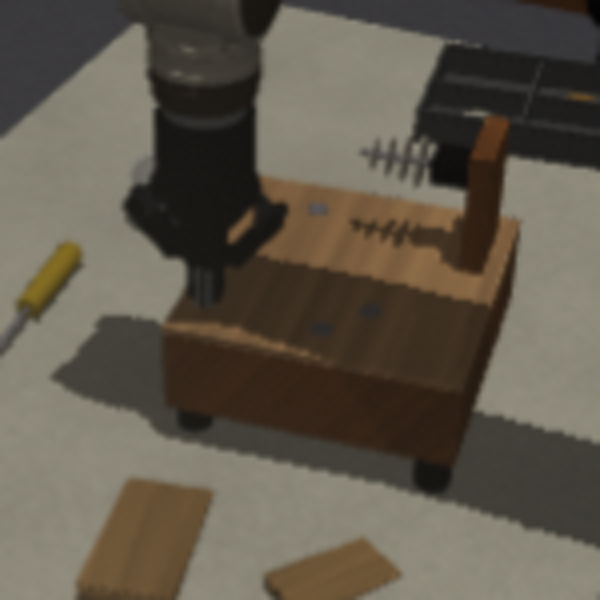

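The closed fingertips, at (207,300) in the crop, hang just above the press spot, and nothing else is near. I'll press slowly.

>>> step_arm --plan '[{"dx":0.0,"dy":0.0,"dz":0.003,"spin":0.0,"jaw":0.0},{"dx":0.0,"dy":0.0,"dz":0.006,"spin":0.0,"jaw":0.0},{"dx":0.0,"dy":0.0,"dz":0.009,"spin":0.0,"jaw":0.0},{"dx":0.0,"dy":0.0,"dz":0.01,"spin":0.0,"jaw":0.0},{"dx":0.0,"dy":0.0,"dz":0.01,"spin":0.0,"jaw":0.0}]'

```text
t: 3.88
tool_pos: [0.5385, 0.0098, 0.1349]
orientation: [[-0.212, 0.977, 0.001], [0.977, 0.212, 0.001], [0.0, 0.002, -1.0]]
force: [0.3, 3.7, 6.1]
finger_gap: 0.0
gripper_force: 2.6
```

>>> step_arm --plan '[{"dx":0.0,"dy":0.0,"dz":0.001,"spin":0.0,"jaw":0.0},{"dx":0.0,"dy":0.0,"dz":0.002,"spin":0.0,"jaw":0.0},{"dx":0.0,"dy":0.0,"dz":0.003,"spin":0.0,"jaw":0.0},{"dx":0.0,"dy":0.0,"dz":0.003,"spin":0.0,"jaw":0.0}]'

```text
t: 4.38
tool_pos: [0.5391, 0.0101, 0.1325]
orientation: [[-0.212, 0.977, 0.003], [0.977, 0.212, 0.001], [0.001, 0.003, -1.0]]
force: [3.4, 4.7, 7.4]
finger_gap: 0.0001
gripper_force: 3.7
```

>>> step_arm --plan '[{"dx":0.0,"dy":0.0,"dz":0.001,"spin":0.0,"jaw":0.0},{"dx":0.0,"dy":0.0,"dz":0.002,"spin":0.0,"jaw":0.0},{"dx":0.0,"dy":0.0,"dz":0.002,"spin":0.0,"jaw":0.0}]'

```text
t: 4.75
tool_pos: [0.5392, 0.0101, 0.1306]
orientation: [[-0.212, 0.977, 0.004], [0.977, 0.212, 0.001], [0.0, 0.004, -1.0]]
force: [3.1, 4.3, 5.7]
finger_gap: -0.0001
gripper_force: 3.4
```

>>> step_arm --plan '[{"dx":0.0016,"dy":0.0019,"dz":0.0,"spin":0.0,"jaw":0.0},{"dx":0.0032,"dy":0.0038,"dz":0.001,"spin":0.0,"jaw":0.0},{"dx":0.0038,"dy":0.0046,"dz":0.002,"spin":0.0,"jaw":0.0},{"dx":0.0038,"dy":0.0046,"dz":0.002,"spin":0.0,"jaw":0.0}]'

```text
t: 5.25
tool_pos: [0.541, 0.0129, 0.1283]
orientation: [[-0.21, 0.978, -0.001], [0.978, 0.21, -0.003], [-0.003, -0.002, -1.0]]
force: [-7.2, -7.2, 12.7]
finger_gap: -0.0003
gripper_force: 6.6
```

>>> step_arm --plan '[{"dx":0.0006,"dy":0.0007,"dz":0.001,"spin":0.0,"jaw":0.0},{"dx":0.0012,"dy":0.0014,"dz":0.002,"spin":0.0,"jaw":0.0},{"dx":0.0012,"dy":0.0014,"dz":0.002,"spin":0.0,"jaw":0.0}]'

```text
t: 5.62
tool_pos: [0.542, 0.0138, 0.1279]
orientation: [[-0.21, 0.978, 0.0], [0.978, 0.21, -0.004], [-0.004, -0.001, -1.0]]
force: [-12.4, -9.5, 26.0]
finger_gap: 0.0004
gripper_force: 12.4
```

Felt: contact at TCP z ≈ 0.137, the corner tipped about 8 mm, then it stopped hard at 0.128. I'll release by lifting along the same path.

>>> step_arm --plan '[{"dx":-0.002,"dy":-0.0024,"dz":-0.002,"spin":0.0,"jaw":0.0},{"dx":-0.003,"dy":-0.0036,"dz":-0.005,"spin":0.0,"jaw":0.0},{"dx":-0.005,"dy":-0.006,"dz":-0.009,"spin":0.0,"jaw":0.0},{"dx":-0.006,"dy":-0.007,"dz":-0.014,"spin":0.0,"jaw":0.0},{"dx":-0.006,"dy":-0.007,"dz":-0.04,"spin":0.0,"jaw":0.0},{"dx":-0.006,"dy":-0.007,"dz":-0.06,"spin":0.0,"jaw":0.0}]'

```text
t: 6.38
tool_pos: [0.537, 0.0082, 0.1859]
orientation: [[-0.211, 0.977, -0.001], [0.977, 0.211, -0.0], [0.0, -0.001, -1.0]]
force: [-0.1, -0.3, 0.9]
finger_gap: -0.0001
gripper_force: 0.0
```

```bash
python3 - <<'E'
from h import *
s=ctrl.read_state();print(s["force"],s["tool_pos"])
E
```

```text
[-0.13634375 -0.27704275  0.85213513] [0.5369897  0.00816318 0.18588648]
```

>>> step_arm --plan '[{"dx":0.06,"dy":0.003,"dz":0.0,"spin":0.0,"jaw":0.03},{"dx":0.12,"dy":0.006,"dz":0.0,"spin":0.0,"jaw":0.03},{"dx":0.18,"dy":0.009,"dz":0.0,"spin":0.0,"jaw":0.03},{"dx":0.23,"dy":0.011,"dz":0.0,"spin":0.0,"jaw":0.03},{"dx":0.249,"dy":0.011,"dz":0.0,"spin":0.0,"jaw":0.03},{"dx":0.249,"dy":0.011,"dz":0.05,"spin":0.0,"jaw":0.03},{"dx":0.249,"dy":0.011,"dz":0.1,"spin":0.0,"jaw":0.03},{"dx":0.249,"dy":0.011,"dz":0.14,"spin":0.0,"jaw":0.03},{"dx":0.249,"dy":0.011,"dz":0.159,"spin":0.0,"jaw":0.03},{"dx":0.249,"dy":0.011,"dz":0.159,"spin":0.0,"jaw":0.03},{"dx":0.249,"dy":0.011,"dz":0.159,"spin":0.0,"jaw":0.03}]'

```text
t: 7.75
tool_pos: [0.4964, 0.2542, 0.0281]
orientation: [[-0.211, 0.977, 0.002], [0.977, 0.211, 0.001], [0.001, 0.002, -1.0]]
force: [0.4, -0.7, 0.6]
finger_gap: 0.0303
gripper_force: 0.0
```

```bash
python3 - <<'E'
from h import *
snap("side","pics/side3.png",(220,150,420,300),4);print(ctrl.read_state()["force"])
E
```

```text
[ 0.44009822 -0.21098054 -0.21859721]
```

View pics/side3.png

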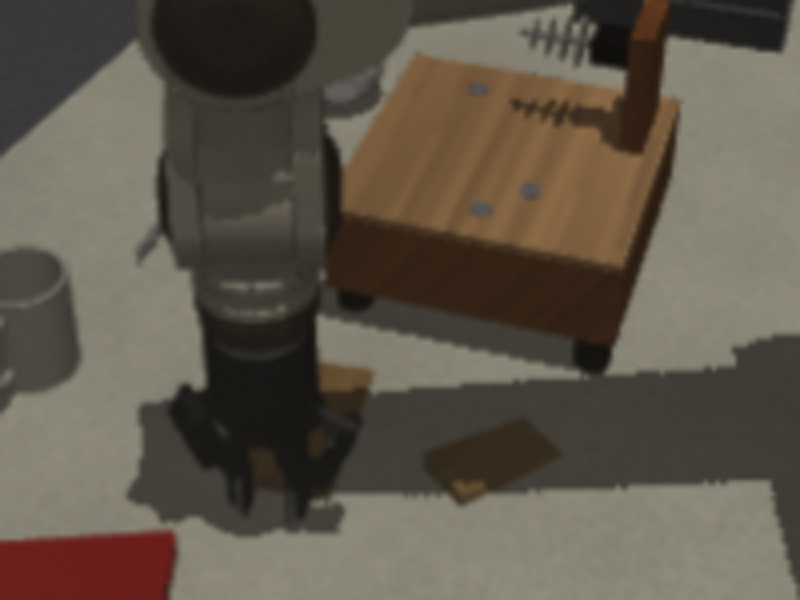

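The fingertips at (242,510) and (297,517) straddle the wedge's centre line just behind its butt, and everything else is clear. Pushing.

>>> step_arm --plan '[{"dx":-0.006,"dy":0.0,"dz":0.0,"spin":0.0,"jaw":0.03},{"dx":-0.012,"dy":0.0,"dz":0.0,"spin":0.0,"jaw":0.03},{"dx":-0.018,"dy":0.0,"dz":0.0,"spin":0.0,"jaw":0.03},{"dx":-0.024,"dy":0.0,"dz":0.0,"spin":0.0,"jaw":0.03},{"dx":-0.03,"dy":0.0,"dz":0.0,"spin":0.0,"jaw":0.03},{"dx":-0.036,"dy":0.0,"dz":0.0,"spin":0.0,"jaw":0.03},{"dx":-0.042,"dy":0.0,"dz":0.0,"spin":0.0,"jaw":0.03},{"dx":-0.048,"dy":0.0,"dz":0.0,"spin":0.0,"jaw":0.03},{"dx":-0.054,"dy":0.0,"dz":0.0,"spin":0.0,"jaw":0.03},{"dx":-0.06,"dy":0.0,"dz":0.0,"spin":0.0,"jaw":0.03},{"dx":-0.065,"dy":0.0,"dz":0.0,"spin":0.0,"jaw":0.03},{"dx":-0.07,"dy":0.0,"dz":0.0,"spin":0.0,"jaw":0.03},{"dx":-0.07,"dy":0.0,"dz":0.0,"spin":0.0,"jaw":0.03}]'

```text
t: 9.43
tool_pos: [0.5102, 0.185, 0.0261]
orientation: [[-0.211, 0.978, -0.0], [0.978, 0.211, -0.001], [-0.001, -0.0, -1.0]]
force: [-0.1, 0.4, -0.3]
finger_gap: 0.03
gripper_force: 0.0
```

```bash
python3 - <<'E'
from h import *
snap("side","pics/side4.png",(220,150,420,300),4);print(ctrl.read_state()["force"])
E
```

```text
[ 0.13369986  0.76829658 -0.40508693]
```

View pics/side4.png

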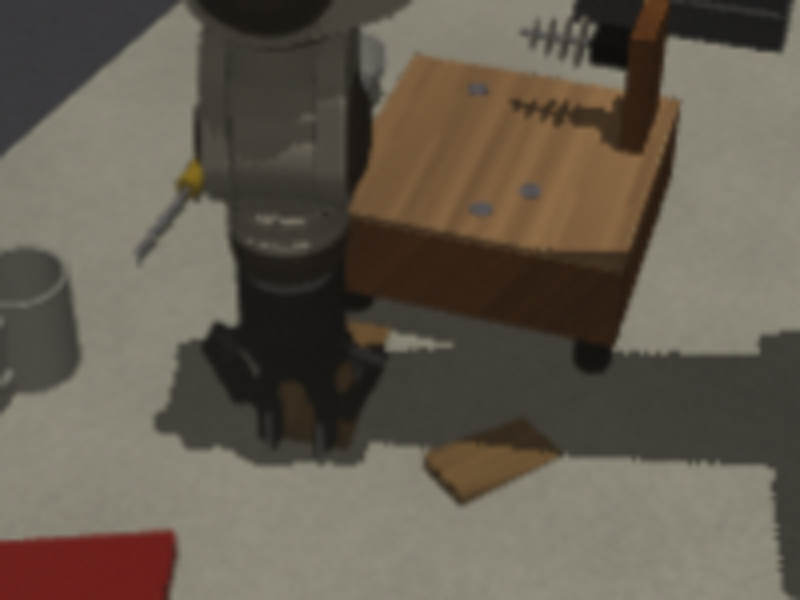

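The fingers, at (270,440) and (325,445), are against the butt and the wedge has moved straight toward the foot. I'll keep pushing.

>>> step_arm --plan '[{"dx":-0.005,"dy":0.0,"dz":0.0,"spin":0.0,"jaw":0.03},{"dx":-0.01,"dy":0.0,"dz":0.0,"spin":0.0,"jaw":0.03},{"dx":-0.015,"dy":0.0,"dz":0.0,"spin":0.0,"jaw":0.03},{"dx":-0.02,"dy":0.0,"dz":0.0,"spin":0.0,"jaw":0.03},{"dx":-0.024,"dy":0.0,"dz":0.0,"spin":0.0,"jaw":0.03}]'

```text
t: 10.1
tool_pos: [0.5154, 0.1617, 0.0263]
orientation: [[-0.211, 0.977, -0.0], [0.977, 0.211, -0.0], [-0.0, -0.0, -1.0]]
force: [-0.3, 0.1, 0.9]
finger_gap: 0.03
gripper_force: 0.2
```

>>> step_arm --plan '[{"dx":-0.001,"dy":0.0,"dz":0.0,"spin":0.0,"jaw":0.03},{"dx":-0.002,"dy":0.0,"dz":0.0,"spin":0.0,"jaw":0.03},{"dx":-0.003,"dy":0.0,"dz":0.0,"spin":0.0,"jaw":0.03},{"dx":-0.004,"dy":0.0,"dz":0.0,"spin":0.0,"jaw":0.03}]'

```text
t: 10.6
tool_pos: [0.5161, 0.1582, 0.0263]
orientation: [[-0.212, 0.977, -0.0], [0.977, 0.212, 0.0], [0.0, 0.0, -1.0]]
force: [-0.5, 0.4, 0.8]
finger_gap: 0.0301
gripper_force: 0.3
```

>>> step_arm --plan '[{"dx":-0.001,"dy":0.0,"dz":0.0,"spin":0.0,"jaw":0.03},{"dx":-0.002,"dy":0.0,"dz":0.0,"spin":0.0,"jaw":0.03},{"dx":-0.003,"dy":0.0,"dz":0.0,"spin":0.0,"jaw":0.03}]'

```text
t: 10.98
tool_pos: [0.5168, 0.1552, 0.0263]
orientation: [[-0.211, 0.977, 0.0], [0.977, 0.211, 0.0], [0.0, 0.0, -1.0]]
force: [0.5, 1.2, -0.2]
finger_gap: 0.0301
gripper_force: 0.3
```

>>> step_arm --plan '[{"dx":-0.001,"dy":0.0,"dz":0.0,"spin":0.0,"jaw":0.03},{"dx":-0.002,"dy":0.0,"dz":0.0,"spin":0.0,"jaw":0.03},{"dx":-0.003,"dy":0.0,"dz":0.0,"spin":0.0,"jaw":0.03}]'

```text
t: 11.35
tool_pos: [0.5174, 0.1522, 0.0263]
orientation: [[-0.211, 0.977, 0.0], [0.977, 0.211, 0.0], [0.0, 0.0, -1.0]]
force: [0.0, 0.8, -0.1]
finger_gap: 0.0299
gripper_force: 0.3
```

>>> step_arm --plan '[{"dx":-0.001,"dy":0.0,"dz":0.0,"spin":0.0,"jaw":0.03},{"dx":-0.002,"dy":0.0,"dz":0.0,"spin":0.0,"jaw":0.03}]'

```text
t: 11.6
tool_pos: [0.5178, 0.1503, 0.0263]
orientation: [[-0.211, 0.977, -0.0], [0.977, 0.211, -0.0], [-0.0, -0.0, -1.0]]
force: [-0.3, 0.8, -0.5]
finger_gap: 0.03
gripper_force: 0.3
```

>>> step_arm --plan '[{"dx":-0.001,"dy":0.0,"dz":0.0,"spin":0.0,"jaw":0.03},{"dx":-0.002,"dy":0.0,"dz":0.0,"spin":0.0,"jaw":0.03}]'

```text
t: 11.85
tool_pos: [0.5183, 0.1483, 0.0263]
orientation: [[-0.211, 0.977, 0.0], [0.977, 0.211, -0.0], [-0.0, 0.0, -1.0]]
force: [0.2, 0.4, -0.0]
finger_gap: 0.03
gripper_force: 0.3
```

>>> step_arm --plan '[{"dx":-0.001,"dy":0.0,"dz":0.0,"spin":0.0,"jaw":0.03},{"dx":-0.002,"dy":0.0,"dz":0.0,"spin":0.0,"jaw":0.03}]'

```text
t: 12.1
tool_pos: [0.5187, 0.1464, 0.0263]
orientation: [[-0.211, 0.977, 0.0], [0.977, 0.211, 0.0], [0.0, 0.0, -1.0]]
force: [0.5, 0.8, 0.5]
finger_gap: 0.0301
gripper_force: 0.4
```

>>> step_arm --plan '[{"dx":-0.001,"dy":0.0,"dz":0.0,"spin":0.0,"jaw":0.03},{"dx":-0.002,"dy":0.0,"dz":0.0,"spin":0.0,"jaw":0.03}]'

```text
t: 12.35
tool_pos: [0.5191, 0.1444, 0.0263]
orientation: [[-0.211, 0.977, 0.0], [0.977, 0.211, 0.0], [0.0, 0.0, -1.0]]
force: [1.1, 1.0, -0.6]
finger_gap: 0.0296
gripper_force: 0.4
```

>>> step_arm --plan '[{"dx":-0.001,"dy":0.0,"dz":0.0,"spin":0.0,"jaw":0.03},{"dx":-0.0015,"dy":0.0,"dz":0.0,"spin":0.0,"jaw":0.03}]'

```text
t: 12.6
tool_pos: [0.5194, 0.1429, 0.0263]
orientation: [[-0.211, 0.977, 0.0], [0.977, 0.211, 0.0], [0.0, 0.0, -1.0]]
force: [0.1, 0.6, 0.1]
finger_gap: 0.0299
gripper_force: 0.4
```

>>> step_arm --plan '[{"dx":-0.001,"dy":0.0,"dz":0.0,"spin":0.0,"jaw":0.03},{"dx":-0.0015,"dy":0.0,"dz":0.0,"spin":0.0,"jaw":0.03}]'

```text
t: 12.85
tool_pos: [0.5197, 0.1415, 0.0263]
orientation: [[-0.211, 0.977, -0.0], [0.977, 0.211, -0.0], [-0.0, -0.0, -1.0]]
force: [-0.1, 1.0, 0.1]
finger_gap: 0.0302
gripper_force: 0.4
```

>>> step_arm --plan '[{"dx":-0.001,"dy":0.0,"dz":0.0,"spin":0.0,"jaw":0.03},{"dx":-0.0015,"dy":0.0,"dz":0.0,"spin":0.0,"jaw":0.03}]'

```text
t: 13.1
tool_pos: [0.5201, 0.14, 0.0263]
orientation: [[-0.211, 0.977, 0.0], [0.977, 0.211, 0.0], [0.0, 0.0, -1.0]]
force: [0.3, 0.4, -0.2]
finger_gap: 0.0303
gripper_force: 0.4
```

>>> step_arm --plan '[{"dx":-0.001,"dy":0.0,"dz":0.0,"spin":0.0,"jaw":0.03},{"dx":-0.0015,"dy":0.0,"dz":0.0,"spin":0.0,"jaw":0.03}]'

```text
t: 13.35
tool_pos: [0.5204, 0.1385, 0.0263]
orientation: [[-0.211, 0.977, 0.0], [0.977, 0.211, 0.0], [-0.0, 0.0, -1.0]]
force: [-0.2, 2.0, 0.4]
finger_gap: 0.0303
gripper_force: 0.4
```

>>> step_arm --plan '[{"dx":-0.0005,"dy":0.0,"dz":0.0,"spin":0.0,"jaw":0.03},{"dx":-0.001,"dy":0.0,"dz":0.0,"spin":0.0,"jaw":0.03}]'

```text
t: 13.6
tool_pos: [0.5206, 0.1376, 0.0263]
orientation: [[-0.211, 0.977, -0.0], [0.977, 0.211, 0.0], [0.0, -0.0, -1.0]]
force: [-0.3, 1.2, -0.3]
finger_gap: 0.0297
gripper_force: 0.4
```

>>> step_arm --plan '[{"dx":-0.0005,"dy":0.0,"dz":0.0,"spin":0.0,"jaw":0.03},{"dx":-0.001,"dy":0.0,"dz":0.0,"spin":0.0,"jaw":0.03}]'

```text
t: 13.85
tool_pos: [0.5208, 0.1366, 0.0263]
orientation: [[-0.211, 0.977, -0.0], [0.977, 0.211, 0.0], [0.0, -0.0, -1.0]]
force: [0.2, 1.0, 0.4]
finger_gap: 0.0297
gripper_force: 0.5
```

>>> step_arm --plan '[{"dx":-0.001,"dy":0.0,"dz":0.0,"spin":0.0,"jaw":0.03},{"dx":-0.0015,"dy":0.0,"dz":0.0,"spin":0.0,"jaw":0.03}]'

```text
t: 14.1
tool_pos: [0.5211, 0.1352, 0.0263]
orientation: [[-0.211, 0.977, -0.0], [0.977, 0.211, 0.0], [0.0, -0.0, -1.0]]
force: [-1.0, 1.7, 0.2]
finger_gap: 0.0299
gripper_force: 0.9
```

>>> step_arm --plan '[{"dx":-0.001,"dy":0.0,"dz":0.0,"spin":0.0,"jaw":0.03},{"dx":-0.0015,"dy":0.0,"dz":0.0,"spin":0.0,"jaw":0.03}]'

```text
t: 14.35
tool_pos: [0.5214, 0.1339, 0.0263]
orientation: [[-0.212, 0.977, -0.0], [0.977, 0.212, 0.001], [0.001, 0.0, -1.0]]
force: [-0.0, 4.9, 0.7]
finger_gap: 0.0301
gripper_force: 2.1
```

>>> step_arm --plan '[{"dx":-0.001,"dy":0.0,"dz":0.0,"spin":0.0,"jaw":0.03},{"dx":-0.0015,"dy":0.0,"dz":0.0,"spin":0.0,"jaw":0.03}]'

```text
t: 14.6
tool_pos: [0.5215, 0.1331, 0.0263]
orientation: [[-0.212, 0.977, -0.0], [0.977, 0.212, 0.002], [0.002, -0.0, -1.0]]
force: [-2.1, 8.3, 0.8]
finger_gap: 0.0302
gripper_force: 4.4
```

Snug at about 8 N. I'll back off, then go over the press spot.

>>> step_arm --plan '[{"dx":0.01,"dy":0.0,"dz":0.0,"spin":0.0,"jaw":0.03},{"dx":0.03,"dy":0.0,"dz":0.0,"spin":0.0,"jaw":0.03},{"dx":0.03,"dy":0.0,"dz":0.0,"spin":0.0,"jaw":0.03},{"dx":0.03,"dy":0.0,"dz":-0.06,"spin":0.0,"jaw":0.0},{"dx":0.03,"dy":0.0,"dz":-0.12,"spin":0.0,"jaw":0.0},{"dx":0.03,"dy":0.0,"dz":-0.165,"spin":0.0,"jaw":0.0},{"dx":0.03,"dy":0.0,"dz":-0.165,"spin":0.0,"jaw":0.0},{"dx":-0.03,"dy":-0.004,"dz":-0.165,"spin":0.0,"jaw":0.0},{"dx":-0.085,"dy":-0.007,"dz":-0.165,"spin":0.0,"jaw":0.0},{"dx":-0.125,"dy":-0.01,"dz":-0.165,"spin":0.0,"jaw":0.0},{"dx":-0.125,"dy":-0.01,"dz":-0.165,"spin":0.0,"jaw":0.0},{"dx":-0.125,"dy":-0.01,"dz":-0.135,"spin":0.0,"jaw":0.0},{"dx":-0.125,"dy":-0.01,"dz":-0.122,"spin":0.0,"jaw":0.0},{"dx":-0.125,"dy":-0.01,"dz":-0.122,"spin":0.0,"jaw":0.0},{"dx":-0.125,"dy":-0.01,"dz":-0.122,"spin":0.0,"jaw":0.0}]'

```text
t: 16.48
tool_pos: [0.5386, 0.0084, 0.149]
orientation: [[-0.212, 0.977, 0.001], [0.977, 0.212, -0.0], [-0.0, 0.001, -1.0]]
force: [-0.1, -0.3, -0.7]
finger_gap: 0.0002
gripper_force: 0.0
```

```bash
python3 - <<'E'
from h import *
snap("side","pics/side5.png",(240,140,400,260),5);s=ctrl.read_state();print(s["force"],s["tool_pos"])
E
```

```text
[ 1.15244836 -0.42057249 -0.0105757 ] [0.53873488 0.00828771 0.14925907]
```

View pics/side5.png

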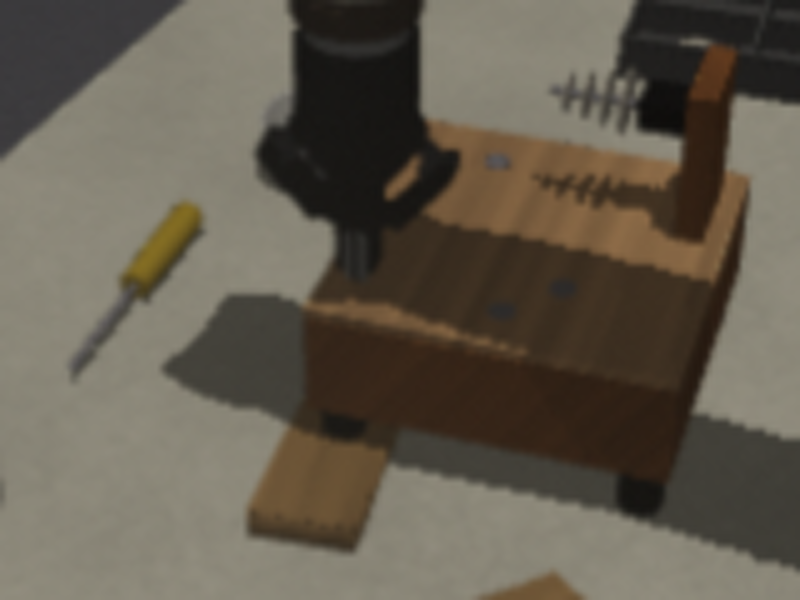

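The wedge sits squarely under the short foot at (343,425), and the plinth looks level. I'll press again.

>>> step_arm --plan '[{"dx":0.0,"dy":0.0,"dz":0.005,"spin":0.0,"jaw":0.0},{"dx":0.0,"dy":0.0,"dz":0.009,"spin":0.0,"jaw":0.0},{"dx":0.0,"dy":0.0,"dz":0.011,"spin":0.0,"jaw":0.0},{"dx":0.0,"dy":0.0,"dz":0.012,"spin":0.0,"jaw":0.0},{"dx":0.0,"dy":0.0,"dz":0.012,"spin":0.0,"jaw":0.0}]'

```text
t: 17.15
tool_pos: [0.5383, 0.008, 0.137]
orientation: [[-0.211, 0.977, 0.0], [0.977, 0.211, 0.0], [-0.0, 0.0, -1.0]]
force: [-2.8, 0.3, 6.1]
finger_gap: -0.0
gripper_force: 2.8
```

>>> step_arm --plan '[{"dx":0.0,"dy":0.0,"dz":0.0005,"spin":0.0,"jaw":0.0},{"dx":0.0,"dy":0.0,"dz":0.001,"spin":0.0,"jaw":0.0},{"dx":0.0,"dy":0.0,"dz":0.001,"spin":0.0,"jaw":0.0}]'

```text
t: 17.52
tool_pos: [0.5384, 0.008, 0.1369]
orientation: [[-0.211, 0.977, 0.001], [0.977, 0.211, 0.0], [-0.0, 0.001, -1.0]]
force: [-5.5, 1.0, 11.8]
finger_gap: 0.0003
gripper_force: 5.8
```

>>> step_arm --plan '[{"dx":0.0,"dy":0.0,"dz":0.0004,"spin":0.0,"jaw":0.0},{"dx":0.0,"dy":0.0,"dz":0.0004,"spin":0.0,"jaw":0.0},{"dx":0.0,"dy":0.0,"dz":0.0004,"spin":0.0,"jaw":0.0},{"dx":0.0,"dy":0.0,"dz":0.0004,"spin":0.0,"jaw":0.0}]'

```text
t: 18.02
tool_pos: [0.5384, 0.008, 0.1368]
orientation: [[-0.211, 0.977, 0.002], [0.977, 0.211, 0.0], [-0.0, 0.002, -1.0]]
force: [-6.4, 0.7, 13.1]
finger_gap: 0.0001
gripper_force: 7.0
```

>>> step_arm --plan '[{"dx":0.0,"dy":0.0,"dz":-0.004,"spin":0.0,"jaw":0.0},{"dx":0.0,"dy":0.0,"dz":-0.02,"spin":0.0,"jaw":0.0},{"dx":0.0,"dy":0.0,"dz":-0.08,"spin":0.0,"jaw":0.0},{"dx":0.0,"dy":0.0,"dz":-0.14,"spin":0.0,"jaw":0.0},{"dx":0.06,"dy":0.0,"dz":-0.18,"spin":0.0,"jaw":0.0},{"dx":0.12,"dy":0.0,"dz":-0.2,"spin":0.0,"jaw":0.0},{"dx":0.18,"dy":-0.04,"dz":-0.2,"spin":0.0,"jaw":0.0},{"dx":0.23,"dy":-0.08,"dz":-0.2,"spin":0.0,"jaw":0.0},{"dx":0.25,"dy":-0.1,"dz":-0.2,"spin":0.0,"jaw":0.0},{"dx":0.25,"dy":-0.1,"dz":-0.2,"spin":0.0,"jaw":0.0},{"dx":0.25,"dy":-0.1,"dz":-0.2,"spin":0.0,"jaw":0.0}]'

```text
t: 19.4
tool_pos: [0.388, 0.2311, 0.3355]
orientation: [[-0.212, 0.977, 0.001], [0.977, 0.212, 0.0], [0.0, 0.001, -1.0]]
force: [-0.3, 0.3, -0.5]
finger_gap: -0.0001
gripper_force: 0.0
```

```bash
python3 - <<'E'
from h import *
snap("top","pics/top2.png",(260,165,425,275),4.8);s=ctrl.read_state();print(s["force"],s["tool_pos"],s["t"])
E
```

```text
[0.69154121 0.77820276 0.45680569] [0.38835071 0.23084147 0.33514502] 19.45
```

View pics/top2.png

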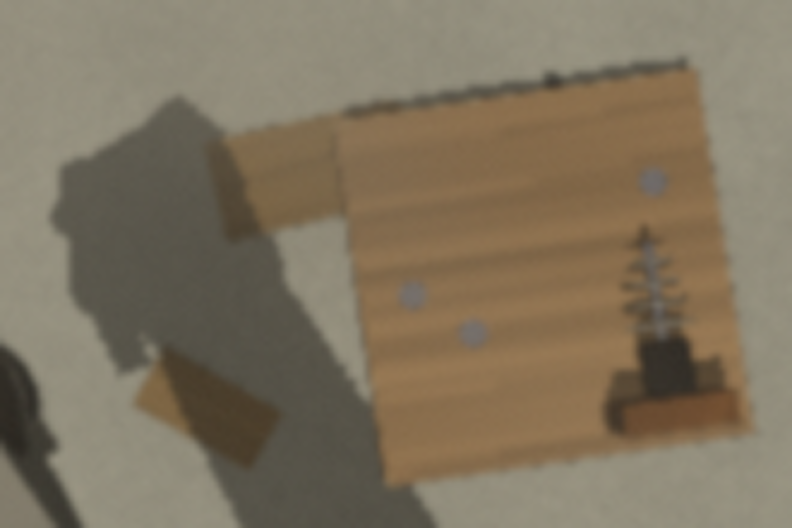

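The plinth corners are unmoved (e.g. (335,118) and (752,432)), the wedge is in place under the corner, and the arm is clear.

```bash
python3 -c "
from workcell import ctrl
print(ctrl.job_done())"
```

```text
the job is handed in; nothing more can be done
None
```

The wedge is snug under the short foot and the plinth no longer rocks: the corner tipped about 8 mm on the first press, where I overshot to about 26 N at the bottom, but gave only about 0.2 mm at 13 N afterwards; the plinth had not visibly moved, the arm ended clear, and the job is handed in.

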